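Put the polishing kit away, cutting and finishing apart

TASK

The polishing kit lies mixed up on the bench; sort it back into its two wooden trays so that coarse grit stays away from the finishing things. In the cutting tray (two recesses) the large felt wheel goes over the post, down flat in its round recess, and the long wax bar lies flat in the bay; in the finishing tray (three recesses) the small felt wheel goes over the post, the short bar lies flat in the bay and the polish bottle stands upright in the empty round well. Leave the jar glass and the mug where they stand.

Things in the scene. Friction and masses are not known exactly. Their poses are not given: they have to be found in the camera images.
- cutting_tray: flat dark wooden board, 162 x 162 mm, 13 mm high, fixed, with TWO recesses whose beige floors lie 6 mm above its underside. Origin: centre of underside; z up; x along the bay. Round recess, 76 mm across, centred at x 0, y +29 mm; in its middle a steel post, 8 mm thick, tapered over its top 8 mm, its tip at z 44 mm. Bay, 112 mm in x by 48 mm in y, centred at x 0, y -43 mm
- finishing_tray: flat dark wooden board, 162 (x) x 142 mm, 13 mm high, fixed, with THREE recesses whose beige floors lie 6 mm above its underside. Origin: centre of underside; z up; x along the bay. Round recess, 60 mm across, at x -37, y +26 mm, in its middle a post as in the other tray, tip at z 40 mm. Empty round well, 48 mm across, at x +40, y +26 mm. Bay, 82 mm in x by 38 mm in y, at x 0, y -37 mm
- large_wheel: the large polishing wheel: a hard off-white felt disc lying flat, 60 mm in diameter and 24 mm thick, with a dark wooden hub 30 mm across, 25 mm high, and an 18 mm hole right through its middle. Origin: centre of its underside; z up along the hole. 50 to 100 g. Best gripped across its rim, near the upper half
- small_wheel: the small polishing wheel: the same kind of hard felt disc, 44 mm in diameter and 20 mm thick, hub 30 mm across and 21 mm high, with an 18 mm hole. Origin: centre of its underside; z up along the hole. About 35 g
- long_bar: the long bar of brown polishing wax, partly in a white paper sleeve: 100 mm long (x), 36 mm wide (y), 28 mm high (z), lying flat. Origin: centre of its underside. 110 to 225 g
- short_bar: the short bar of the same wax in the same sleeve: 68 mm long (x), 26 mm wide (y), 24 mm high (z), lying flat. Origin: centre of its underside. About 70 g
- polish_bottle: the small bottle of liquid polish, white with a black cap, standing upright: 35 mm in diameter, 81 mm high. Origin: centre of its underside; z up. 50 to 100 g
- jar_glass: a bystander, not to be moved: clear jar glass, 78 mm in diameter, 112 mm high, standing behind the work. Origin: centre of its underside, z up
- mug: a bystander, not to be moved: striped mug, 86 mm in diameter (115 mm with its handle), 95 mm high, standing behind the work. Origin: at its underside, about 15 mm from the cup's axis towards the handle (which is on the -y side); z up
Mind the look-alikes: they are no part of the job. What is shaped like the polish_bottle but blue or yellow is not meant.

How it is judged:
By the outcome, as a careful person would: the job done as asked, in the order asked, and still so for the second after the job is handed in, with the robot touching nothing.
It also fails if it takes over 125 s, if anything falls off the work surface, if the arm or the gripper's body presses on something with over 40 N, if the wrist force passes 120 N, or if a joint passes its speed limit or range.

ROBOT

A 6-joint arm with a two-finger parallel gripper is mounted at the origin on a cart in front of the work surface, level with it; the furniture and walls round the work are solid. World frame = base frame: x ahead of the robot, y to its left, z up, the work surface at z = 0. Lengths are in m, angles in degrees, forces in N, time in s.
With the tool pointing down it reaches from about 0.4 to 0.825 m from the base axis. Payload 7 kg.
Tool frame: the origin (TCP) lies at the very end of the fingers, on their centre line; the grasp point (between the pads) lies hold_point_z behind it (hold_point_z is the distance from the TCP to the grasp point, in m); z points along the fingers, y is the line along which they close (so a half turn about z gives the same grasp; the last joint's range is limited). The gripper opens to 88 mm and grips with 3 to 60 N. Pads are 19 mm wide; open, the fingers measure 130 mm over their backs; the gripper's body (78 mm by 193 mm) begins 47 mm behind the grasp point.
Start: joints at [-55.571, 20.546, 0.682, 0, -70.136, -16.507], TCP at [0.208, -0.642, 0.227] pointing down, gripper open.
Joint ranges: [-176.03, 176.03], [-82.01, 121.73], [-58.28, 71.71], [-173.87, 95.51], [-174.79, -0.11], [-173.66, 173.66]. Speed limits (degrees/s): [136.94, 136.94, 172.46, 180, 180, 180].

INTERFACE

Orientations are given as [roll, pitch, yaw] about the fixed x, y, z axes, in that order (R = Rz(yaw) Ry(pitch) Rx(roll)).
In Python, from plant import get_obs, snapshot, close_job, hold_point_z gives the robot as it stands.
- The arm moves only by the tool play_rows, never from a script. Its argument "commands" is a list that holds one entry, the list of rows, each a list of 7 numbers: the shift along the tool's x, y, z in cm, then the turn, a rotation vector about the tool's x, y, z in degrees, then the opening, from 0 (shut) to 1 (fully open). In form: [[[x, y, z, ax, ay, az, fingers], ...]]. A call has 1 to 20 rows; each row is the pose to reach, as a shift and turn from the pose commanded when the call began, along the tool's axes at that moment; what a row does not reach only later rows make up. A row lasts 1/12 s, in which the tool goes at most 41.7 mm and 7.16 degrees, less where a joint would pass 70% of its speed; a pose out of reach is approached as far as the arm can. A call with a gripper value outside its range is refused whole. The fingers move at their own pace and stop on an object; the grip force is fixed at half the most. Time passes only in rows, so rows that repeat a pose let the fingers close. It gives the time, the measured TCP pose, the force, the opening and the grip force at its end, in the units of the state.
- get_obs(): the state, without advancing time (a new reading comes with each control period).
- snapshot(name): name is "side" or "top"; returns a dict with "frame" (480x640x3 uint8, red, green, blue), "camera_matrix" (3x3 intrinsics, pixels), "dist" ([k1, k2, p1, p2, k3] as OpenCV has them; the pictures are not rectified), "origin" and "attitude" of the camera in the world. Camera axes: x right, y down, z forward; pixel columns grow to the right and rows downward; lengths in m; the calibration is good to about 2 mm. A picture is of the moment at which its call begins. There is no depth.
- close_job(): hands the job in; it is judged then, once.
The state is a dict: "clock": time; "joint_pos": joint angles; "qvel": joint speeds; "tau": joint torques, N m; "tool_pos": TCP position; "orientation": TCP orientation; "force": force on the tool from outside, world axes, zero at the start; "moment": the same for the moment, N m; "opening": finger opening in m; "gripper_force": force on a finger pad.
Only numpy, scipy, OpenCV 4.12 (cv2) and the standard library are available. Lean on these libraries where they do the work, as an engineer would, in place of code of your own. Each camera call takes 0.05 s, during which the arm holds its last target. There are 200 camera calls.

## Working session

There is one attempt and no reset: what is moved stays moved. The work goes in short steps, Python scripts to look and compute and a tool call to move; the robot and the scene stay as the last step left them, time stands still between calls to the robot, and variables do not carry over. Pictures are saved under pics/ and viewed, at most 14 in all, crops included, and the job is handed in when it is done.

Besides the shell and the picture viewer there is one more tool, called after ">>>" as name([rows], argument=value, ...), one row to a line, values as JSON. play_rows: Moves the arm, as the interface text tells. Its arguments: {"type":"object","properties":{"commands":{"type":"array","items":{"type":"array","items":{"type":"array","items":{"type":"number"}}}}},"required":["commands"]}

```bash
ls; mkdir -p pics; cat > h.py <<'E'
import numpy as np, cv2
from scipy.spatial.transform import Rotation as R
from plant import get_obs, snapshot, close_job, hold_point_z
def shot(n,f):
    s=snapshot(n); cv2.imwrite(f'pics/{f}.png',s['frame'][:,:,::-1]); np.save(f'pics/{f}.npy',s,allow_pickle=True); return s
def load(f): return np.load(f'pics/{f}.npy',allow_pickle=True).item()
E
python3 - <<'E'
from h import *
print(get_obs(),hold_point_z)
for n in('top','side'):
    s=shot(n,n+'0'); print({k:v for k,v in s.items() if k!='frame'})
E
```

```text
pics
{'clock': 0.0, 'joint_pos': array([-5.55697383e+01,  2.05911827e+01,  6.34549983e-01, -2.08226727e-02,
       -7.01358524e+01, -1.65070035e+01]), 'qvel': array([ 0.00027478,  0.01948235,  0.07197979, -0.03029833,  0.08486442,
       -0.06967489]), 'tau': array([-1.29392192e-03, -5.82725573e+01,  2.93055707e+01,  6.99680507e+00,
        7.12796827e-03, -9.40807922e-05]), 'tool_pos': array([ 0.20755791, -0.64178617,  0.22562922]), 'orientation': array([ 1.79905764e+02, -7.51275781e-03, -1.62083827e+02]), 'force': array([ 0.02475316, -0.02572679,  0.33652093]), 'moment': array([ 0.0087307 ,  0.01174639, -0.04653682]), 'gripper_force': 0.0, 'opening': 0.08788987706239962} 0.0188
{'camera_matrix': array([[603.12461234,   0.        , 338.65950865],
       [  0.        , 603.12461234, 237.9299187 ],
       [  0.        ,   0.        ,   1.        ]]), 'dist': array([-0.11089712,  0.        ,  0.        ,  0.        ,  0.        ]), 'origin': array([0.48457692, 0.00824588, 1.18039114]), 'attitude': array([-176.45207534,    0.5924969 ,  -89.20960286])}
{'camera_matrix': array([[529.85260865,   0.        , 322.79937737],
       [  0.        , 529.85260865, 240.30684102],
       [  0.        ,   0.        ,   1.        ]]), 'dist': array([0.05114687, 0.        , 0.        , 0.        , 0.        ]), 'origin': array([0.0475305 , 0.7643118 , 0.45429585]), 'attitude': array([-113.60697175,   -0.57135813, -144.61681257])}
```

View pics/top0.png

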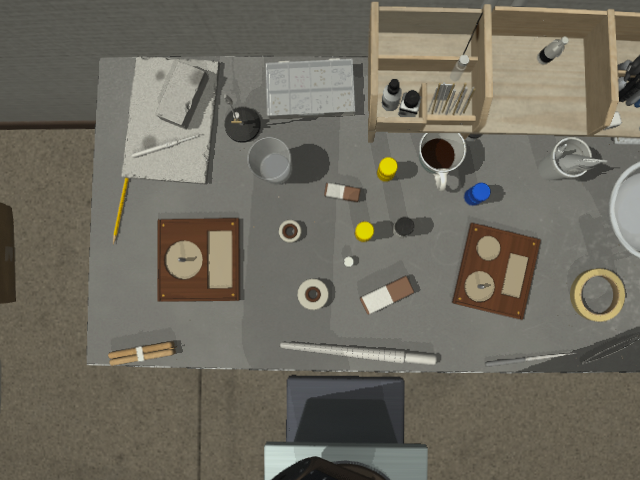

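View pics/side0.png

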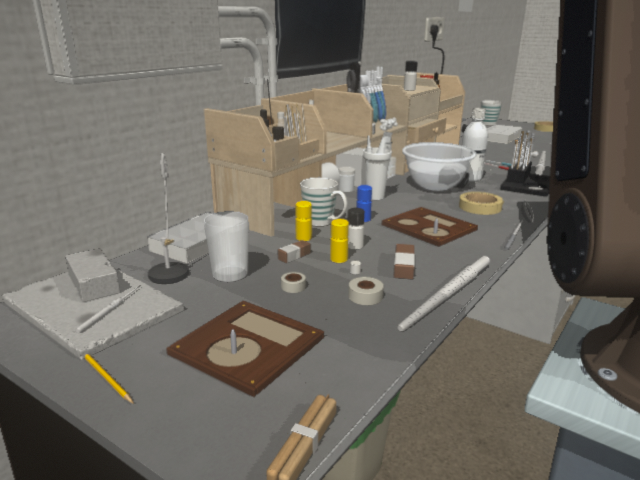

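The top view shows the cutting tray at (200,260), large wheel at (313,294), small wheel at (290,231), short bar at (343,191), long bar at (387,295), white bottle's black cap at (405,226), and finishing tray at (497,271). The yellow bottles at (365,232) and (388,169) and the blue one at (478,194) are decoys. The side view confirms the white bottle at (356,225).

```bash
cat >> h.py <<'E'
def cam(s):
    r=R.from_euler('xyz',s['attitude'],degrees=True); return r.as_matrix(),s['origin'],s['camera_matrix'],s['dist']
def cast(s,px,z):
    A,o,K,d=cam(s); u=cv2.undistortPoints(np.float64(px).reshape(-1,1,2),K,d).reshape(-1,2)
    v=np.c_[u,np.ones(len(u))]@A.T; return o+v*((z-o[2])/v[:,2])[:,None]
def proj(s,P):
    A,o,K,d=cam(s); rv=cv2.Rodrigues(A.T)[0]; return cv2.projectPoints(np.float64(P).reshape(-1,3),rv,-A.T@o,K,d)[0].reshape(-1,2)
def blob(mask,seed,rad):
    m=np.zeros_like(mask); cv2.circle(m,seed,rad,255,-1); m&=mask
    cs=cv2.findContours(m,cv2.RETR_EXTERNAL,cv2.CHAIN_APPROX_NONE)[0]
    return max(cs,key=cv2.contourArea).reshape(-1,2)
def rect(s,c,z):
    P=cast(s,c,z)[:,:2]*1000; return cv2.minAreaRect(np.float32(P))
E
python3 - <<'E'
from h import *
s=load('top0'); h=cv2.cvtColor(s['frame'],cv2.COLOR_RGB2HSV)
for n,p in dict(tray=(170,290),beige=(172,262),bayb=(220,255),felt=(303,302),hub=(313,285),wax=(402,288),paper=(377,299),cap=(405,226),bench=(260,270),ftray=(500,305),fb=(515,275),sfelt=(282,236),white=(349,262)).items(): print(n,s['frame'][p[1],p[0]],h[p[1],p[0]])
E
```

```text
tray [96 62 42] [ 11 143  96]
beige [173 160 130] [ 21  63 173]
bayb [171 159 129] [ 21  63 171]
felt [197 194 173] [ 26  31 197]
hub [194 190 169] [ 25  33 194]
wax [128  99  77] [ 13 102 128]
paper [214 212 199] [ 26  18 214]
cap [50 50 47] [30 15 50]
bench [108 107 101] [ 26  17 108]
ftray [84 54 34] [ 12 152  84]
fb [164 151 121] [ 21  67 164]
sfelt [192 188 167] [ 25  33 192]
white [219 221 204] [ 34  20 221]
```

```bash
python3 - <<'E'
import cv2
f=cv2.imread('pics/top0.png')[140:330,140:550]
cv2.imwrite('pics/c0.png',cv2.resize(f,(800,371),interpolation=cv2.INTER_CUBIC))
E
```

```text
(no output)
```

View pics/c0.png

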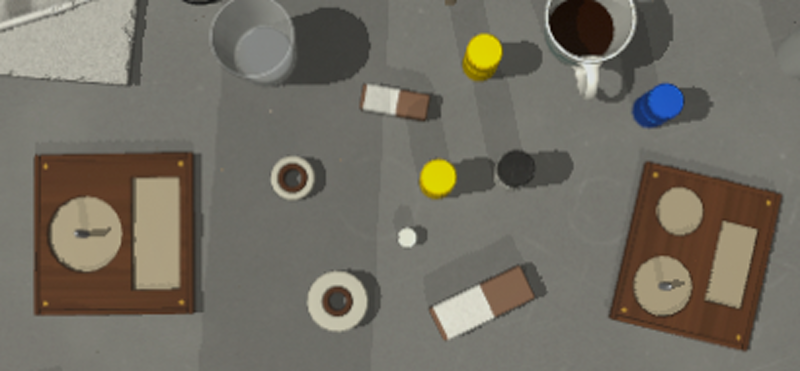

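```bash
cat > m.py <<'E'
from h import *
def masks(s):
    h=cv2.cvtColor(s['frame'],cv2.COLOR_RGB2HSV)
    return dict(felt=cv2.inRange(h,(0,0,150),(179,50,255)), brown=cv2.inRange(h,(3,80,30),(20,255,200)),
      obj=cv2.inRange(h,(3,80,30),(20,255,200))|cv2.inRange(h,(0,0,150),(179,50,255)),
      beige=cv2.inRange(h,(17,52,120),(25,100,255)), dark=cv2.inRange(h,(0,0,0),(179,90,57)))
def rc(s,m,seed,rad,z,n):
    c,wh,a=rect(s,blob(m,seed,rad),z); 
    if wh[0]<wh[1]: wh=wh[::-1]; a+=90
    print(n,'c',np.round(c,1),'size',np.round(wh,1),'long-axis yaw',round((a+90)%180-90,1)); return c
def cc(s,m,seed,rad,z,n):
    P=np.float32(cast(s,blob(m,seed,rad),z)[:,:2]*1000); e=cv2.fitEllipse(P); print(n,'c',np.round(e[0],1),'d',np.round(e[1],1)); return e[0]
E
python3 - <<'E'
from m import *
s=load('top0'); M=masks(s)
rc(s,M['brown'],(200,260),68,.013,'ctray'); rc(s,M['beige'],(220,260),32,.0095,'cbay'); cc(s,M['beige'],(184,260),24,.0095,'cround')
rc(s,M['brown'],(497,271),68,.013,'ftray'); rc(s,M['beige'],(517,275),26,.0095,'fbay'); cc(s,M['beige'],(480,286),18,.0095,'fround');cc(s,M['beige'],(488,248),16,.0095,'fwell')
cc(s,M['felt'],(313,294),22,.024,'large'); cc(s,M['felt'],(290,231),18,.020,'small')
rc(s,M['obj'],(387,295),34,.028,'long'); rc(s,M['obj'],(343,191),24,.024,'short')
cc(s,M['dark'],(405,226),11,.081,'bottle')
for n,z in (('yellow1',.081),): 
  h=cv2.cvtColor(s['frame'],cv2.COLOR_RGB2HSV); y=cv2.inRange(h,(22,180,80),(35,255,255)); cc(s,y,(365,232),14,.081,n); cc(s,y,(388,169),14,.081,n)
# side cross-check: project expected
t=load('side0')
E
```

```text
ctray c [511.6 296. ] size [162.  160.2] long-axis yaw -88.4
cbay c [512.9 252.7] size [109.8  43.5] long-axis yaw 1.4
cround c [511.  324.6] d [70.8 72.9]
ftray c [ 497.1 -286.2] size [161.5 142.3] long-axis yaw -13.0
fbay c [ 489.1 -322.6] size [81.2 36.4] long-axis yaw -12.9
fround c [ 467.2 -253.2] d [55.8 57.1]
fwell c [ 542.2 -270.5] d [43.8 45.5]
large c [448.3  70.2] d [56.5 57. ]
small c [569.4 116.8] d [40.7 41. ]
long c [448.5 -71.8] size [98.8 35.5] long-axis yaw -64.1
short c [645.6  16.3] size [66.7 26.3] long-axis yaw 80.4
bottle c [576.1 -99.1] d [31.6 33.5]
yellow1 c [565.7 -25.5] d [32.2 36.1]
yellow1 c [681.5 -66.3] d [33.5 45.1]
```

```bash
cat > go.py <<'E'
# usage: go.py x y z yaw [x y z yaw ...] (mm, deg): rows relative to the present pose
import sys; from h import *
o=get_obs(); p=o['tool_pos']; r=R.from_euler('xyz',o['orientation'],degrees=True)
print('t',round(o['clock'],2),'tcp',np.round(p*1000,1),'rpy',np.round(o['orientation'],1),'q',np.round(o['joint_pos'],0),'F',np.round(o['force'],1),'open',round(o['opening']*1000,1),'g',round(o['gripper_force'],1))
a=list(map(float,sys.argv[1:]))
for i in range(0,len(a),4):
    d=r.inv().apply(np.array(a[i:i+3])/1000-p)*100
    t=(r.inv()*R.from_euler('xyz',[180,0,a[i+3]],degrees=True)).as_rotvec(degrees=True)
    print(np.round(d,2).tolist(),np.round(t,1).tolist(),'rows',round(max(np.linalg.norm(d)/4.17,np.linalg.norm(t)/7.16),1))
E
python3 - <<'E'
from h import *
s=load('top0')
print('shelf corner',cast(s,[(372,135),(369,130)],0)*1000,'\njar base',cast(s,[(272,165)],0)*1000,'mug',cast(s,[(440,165)],0.0)*1000,'white',cast(s,[(349,262)],.015)*1000)
E
python3 go.py 448 70 120 -90
```

```text
shelf corner [[763.46578839 -41.99040164   0.        ]
 [773.52792977 -35.93756897   0.        ]] 
jar base [[700.81529928 155.71441403   0.        ]] mug [[ 705.03853585 -177.38199496    0.        ]] white [[510.35457882   0.68031955  15.        ]]
t 0.1 tcp [ 207.6 -641.9  225.7] rpy [ 179.9   -0.  -162.1] q [-56.  21.   1.  -0. -70. -17.] F [-0.4  0.2  0.1] open 87.6 g 0.0
[-44.78, 60.32, 10.65] [0.1, 0.0, -72.1] rows 18.2
```

>>> play_rows([
  [[-44.8, 60.3, 10.6, 0, 0, -72, 1], [-44.8, 60.3, 10.6, 0, 0, -72, 1], [-44.8, 60.3, 10.6, 0, 0, -72, 1], [-44.8, 60.3, 10.6, 0, 0, -72, 1], [-44.8, 60.3, 10.6, 0, 0, -72, 1], [-44.8, 60.3, 10.6, 0, 0, -72, 1], [-44.8, 60.3, 10.6, 0, 0, -72, 1], [-44.8, 60.3, 10.6, 0, 0, -72, 1], [-44.8, 60.3, 10.6, 0, 0, -72, 1], [-44.8, 60.3, 10.6, 0, 0, -72, 1], [-44.8, 60.3, 10.6, 0, 0, -72, 1], [-44.8, 60.3, 10.6, 0, 0, -72, 1], [-44.8, 60.3, 10.6, 0, 0, -72, 1], [-44.8, 60.3, 10.6, 0, 0, -72, 1], [-44.8, 60.3, 10.6, 0, 0, -72, 1], [-44.8, 60.3, 10.6, 0, 0, -72, 1], [-44.8, 60.3, 10.6, 0, 0, -72, 1], [-44.8, 60.3, 10.6, 0, 0, -72, 1], [-44.8, 60.3, 10.6, 0, 0, -72, 1], [-44.8, 60.3, 10.6, 0, 0, -72, 1]],
])

```text
clock: 1.77
tool_pos: [0.449, 0.0718, 0.1198]
orientation: [180.0, -0.0, -89.9]
force: [-0.0, -0.4, -0.8]
opening: 0.0875
gripper_force: 0.0
```

```bash
python3 go.py 448 70 60 -90 448 70 10 -90; python3 -c "
from h import *
shot('side','s1')"
```

```text
t 1.77 tcp [449.   71.8 119.8] rpy [180.   -0.  -89.9] q [ 34.   6. -35.   0. -50. -34.] F [-0.  -0.4 -0.8] open 87.5 g 0.0
[0.18, 0.09, 5.98] [0.0, -0.0, 0.1] rows 1.4
[0.18, 0.09, 10.98] [0.0, -0.0, 0.1] rows 2.6
```

View pics/s1.png

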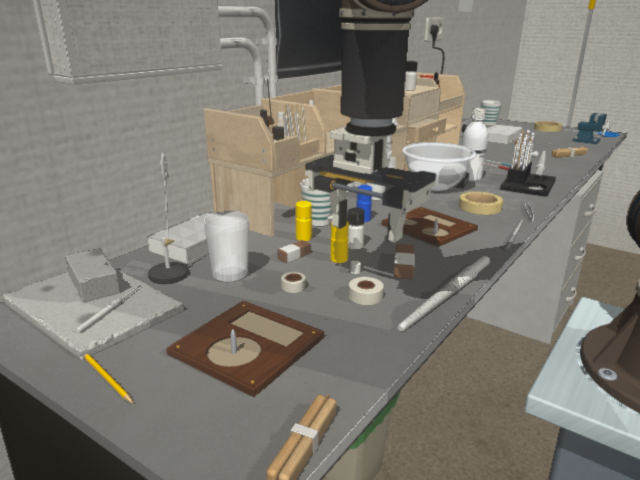

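The gripper, its body long along the closing line, is above and around the large wheel at (366,290).

>>> play_rows([
  [[0.2, 0.1, 4, 0, 0, 0, 1], [0.2, 0.1, 7, 0, 0, 0, 1], [0.2, 0.1, 9, 0, 0, 0, 1], [0.2, 0.1, 10, 0, 0, 0, 1], [0.2, 0.1, 10.8, 0, 0, 0, 1], [0.2, 0.1, 10.9, 0, 0, 0, 1], [0.2, 0.1, 10.9, 0, 0, 0, 1], [0.2, 0.1, 10.9, 0, 0, 0, 0.4], [0.2, 0.1, 10.9, 0, 0, 0, 0.4], [0.2, 0.1, 10.9, 0, 0, 0, 0.4], [0.2, 0.1, 10.9, 0, 0, 0, 0.4], [0.2, 0.1, 10.9, 0, 0, 0, 0.4], [0.2, 0.1, 10.9, 0, 0, 0, 0.4], [0.2, 0.1, 10.9, 0, 0, 0, 0.4], [0.2, 0.1, 10.9, 0, 0, 0, 0.4]],
])

```text
clock: 3.07
tool_pos: [0.4475, 0.0675, 0.0119]
orientation: [-180.0, 0.0, -90.1]
force: [-1.6, 0.9, 6.6]
opening: 0.0584
gripper_force: 30.0
```

```bash
python3 go.py 448 70 90 -90 511 326 90 -90
```

```text
t 3.07 tcp [447.5  67.5  11.9] rpy [-180.     0.   -90.1] q [ 34.  15. -42.   0. -33. -34.] F [-1.6  0.9  6.6] open 58.4 g 30.0
[-0.25, -0.05, -7.81] [-0.0, 0.0, -0.1] rows 1.9
[-25.86, -6.32, -7.8] [-0.0, 0.0, -0.1] rows 6.7
```

>>> play_rows([
  [[-0.3, 0, -2, 0, 0, 0, 0.4], [-0.3, 0, -5, 0, 0, 0, 0.4], [-0.3, 0, -8, 0, 0, 0, 0.4], [-3, -0.7, -8, 0, 0, 0, 0.4], [-6, -1.5, -8, 0, 0, 0, 0.4], [-9, -2.3, -8, 0, 0, 0, 0.4], [-12, -3, -8, 0, 0, 0, 0.4], [-15, -3.7, -8, 0, 0, 0, 0.4], [-18, -4.5, -8, 0, 0, 0, 0.4], [-21, -5.2, -8, 0, 0, 0, 0.4], [-24, -6, -8, 0, 0, 0, 0.4], [-25.5, -6.3, -8, 0, 0, 0, 0.4], [-25.5, -6.3, -8, 0, 0, 0, 0.4], [-25.5, -6.3, -8, 0, 0, 0, 0.4], [-25.5, -6.3, -8, 0, 0, 0, 0.4], [-25.5, -6.3, -8, 0, 0, 0, 0.4]],
])

```text
clock: 4.4
tool_pos: [0.5103, 0.3211, 0.0915]
orientation: [180.0, -0.0, -90.1]
force: [-0.4, -1.2, -1.2]
opening: 0.0582
gripper_force: 30.0
```

```bash
python3 go.py 511 323 20 -88.5; python3 - <<'E'
from h import *
s=shot('side','s2'); f=s['frame'][180:400,140:380,::-1]; cv2.imwrite('pics/s2c.png',cv2.resize(f,None,fx=2.5,fy=2.5))
E
```

```text
t 4.4 tcp [510.3 321.1  91.5] rpy [180.   -0.  -90.1] q [ 51.  21. -18.  -0. -51. -51.] F [-0.4 -1.2 -1.2] open 58.2 g 30.0
[-0.19, -0.07, 7.15] [0.0, -0.0, -1.6] rows 1.7
```

View pics/s2c.png

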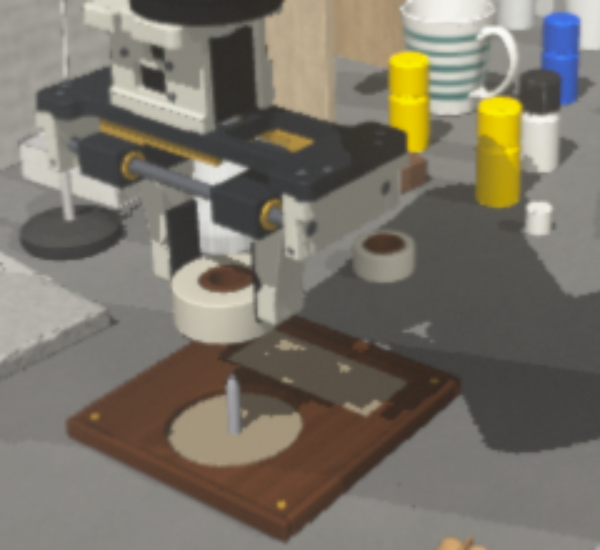

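The wheel is held level at crop (225,300), with its hub at (230,277). That is full-picture pixel (232,291), above the post.

```bash
python3 - <<'E'
from h import *
s=load('s2'); print(cast(s,[(232,291)],.1045)*1000)
h=cv2.cvtColor(s['frame'],cv2.COLOR_RGB2HSV); m=cv2.inRange(h,(0,80,20),(15,255,140))
c=blob(m,(232,291),14); P=np.float32(cast(s,c,.1045)[:,:2]*1000); print(cv2.fitEllipse(P))
print('post tip',proj(s,[.511,.325,.044]), 'seen approx',(140+233/2.5,180+377/2.5))
E
```

```text
[[507.53826035 321.61335219 104.5       ]]
((509.9731750488281, 323.0227355957031), (25.656949996948242, 26.385873794555664), 95.74906158447266)
post tip [[230.92576403 329.54318376]] seen approx (233.2, 330.8)
```

>>> play_rows([
  [[-0.2, -0.1, 1.5, 0, 0, 0, 0.4], [-0.2, -0.1, 2.5, 0, 0, 0, 0.4], [-0.2, -0.1, 3.3, 0, 0, 0, 0.4], [-0.2, -0.1, 4, 0, 0, 0, 0.4], [-0.2, -0.1, 4.7, 0, 0, 0, 0.4], [-0.2, -0.1, 5.4, 0, 0, 0, 0.4], [-0.2, -0.1, 6, 0, 0, 0, 0.4], [-0.2, -0.1, 6.5, 0, 0, 0, 0.4], [-0.2, -0.1, 7, 0, 0, 0, 0.4], [-0.2, -0.1, 7.2, 0, 0, 0, 0.4], [-0.2, -0.1, 7.2, 0, 0, 0, 0.4], [-0.2, -0.1, 7.2, 0, 0, 0, 0.4]],
])

```text
clock: 5.45
tool_pos: [0.5118, 0.3243, 0.0196]
orientation: [-180.0, -0.0, -90.1]
force: [0.7, 0.3, -1.5]
opening: 0.0583
gripper_force: 30.0
```

Release, then rise.

>>> play_rows([
  [[0, 0, 0.12, 0, 0, 0, 0.4], [0, 0, 0.12, 0, 0, 0, 1], [0, 0, 0.12, 0, 0, 0, 1], [0, 0, 0.12, 0, 0, 0, 1], [0, 0, 0.12, 0, 0, 0, 1], [0, 0, 0, 0, 0, 0, 1], [0, 0, -2, 0, 0, 0, 1], [0, 0, -5, 0, 0, 0, 1], [0, 0, -9, 0, 0, 0, 1], [0, 0, -10, 0, 0, 0, 1], [0, 0, -10, 0, 0, 0, 1]],
])

```text
clock: 6.37
tool_pos: [0.5137, 0.3261, 0.1243]
orientation: [-179.7, 0.3, -90.0]
force: [0.1, 0.6, -0.6]
opening: 0.0876
gripper_force: 0.0
```

```bash
python3 go.py 448 -72 110 -64
```

```text
t 6.37 tcp [513.7 326.1 124.3] rpy [-179.7    0.3  -90. ] q [ 51.  19. -16.   0. -55. -51.] F [ 0.1  0.6 -0.6] open 87.6 g 0.0
[39.82, 6.55, 1.18] [-0.4, 0.2, -26.0] rows 9.7
```

>>> play_rows([
  [[4, 0.7, 0, 0, 0, 0, 1], [39.6, 6.4, 1.2, 0, 0, -26, 1], [39.6, 6.4, 1.2, 0, 0, -26, 1], [39.6, 6.4, 1.2, 0, 0, -26, 1], [39.6, 6.4, 1.2, 0, 0, -26, 1], [39.6, 6.4, 1.2, 0, 0, -26, 1], [39.6, 6.4, 1.2, 0, 0, -26, 1], [39.6, 6.4, 1.2, 0, 0, -26, 1], [39.6, 6.4, 1.2, 0, 0, -26, 1], [39.6, 6.4, 1.2, 0, 0, -26, 1], [39.6, 6.4, 1.2, 0, 0, -26, 1], [39.6, 6.4, 1.2, 0, 0, -26, 1], [39.6, 6.4, 1.2, 0, 0, -26, 1], [39.6, 6.4, 1.2, 0, 0, -26, 1], [39.6, 6.4, 1.2, 0, 0, -26, 1], [39.6, 6.4, 1.2, 0, 0, -26, 1], [39.6, 6.4, 1.2, 0, 0, -26, 1]],
])

```text
clock: 7.78
tool_pos: [0.4474, -0.0709, 0.1075]
orientation: [180.0, 0.0, -64.0]
force: [0.5, -0.4, -0.6]
opening: 0.0879
gripper_force: 0.0
```

```bash
python3 go.py 448 -72 11 -64; python3 - <<'E'
from m import *
s=shot('top','t3'); M=masks(s); cc(s,M['felt'],(182,260),26,.030,'large'); 
t=shot('side','s3'); cv2.imwrite('pics/t3c.png',np.hstack([cv2.resize(s['frame'][210:310,150:250,::-1],(400,400)),cv2.resize(t['frame'][280:400,160:280,::-1],(400,400))]))
E
```

```text
t 7.78 tcp [447.4 -70.9 107.5] rpy [180.   0. -64.] q [ 16.   6. -36.  -0. -48.  10.] F [ 0.5 -0.4 -0.6] open 87.9 g 0.0
[0.12, -0.01, 9.65] [0.0, 0.0, -0.0] rows 2.3
large c [513.3 326.5] d [56.5 58.4]
```

View pics/t3c.png

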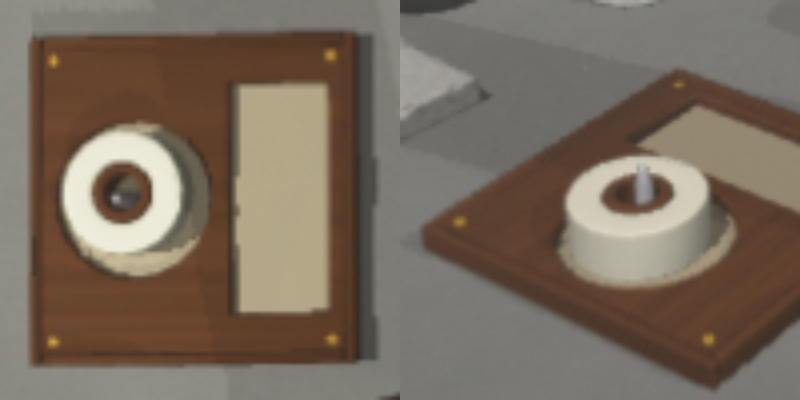

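The wheel is over the post and flat in its recess (left crop centre (122,190), right crop (637,215)). Now the long bar.

>>> play_rows([
  [[0.1, 0, 4, 0, 0, 0, 1], [0.1, 0, 7, 0, 0, 0, 1], [0.1, 0, 8.5, 0, 0, 0, 1], [0.1, 0, 9.3, 0, 0, 0, 1], [0.1, 0, 9.7, 0, 0, 0, 1], [0.1, 0, 9.7, 0, 0, 0, 1], [0.1, 0, 9.7, 0, 0, 0, 0.2], [0.1, 0, 9.7, 0, 0, 0, 0.2], [0.1, 0, 9.7, 0, 0, 0, 0.2], [0.1, 0, 9.7, 0, 0, 0, 0.2], [0.1, 0, 9.7, 0, 0, 0, 0.2], [0.1, 0, 9.7, 0, 0, 0, 0.2], [0.1, 0, 9.7, 0, 0, 0, 0.2], [0.1, 0, 9.7, 0, 0, 0, 0.2], [0.1, 0, 9.7, 0, 0, 0, 0.2], [0.1, 0, 9.7, 0, 0, 0, 0.2]],
])

```text
clock: 9.22
tool_pos: [0.4474, -0.0726, 0.0106]
orientation: [180.0, 0.0, -64.1]
force: [-0.0, -1.0, 2.7]
opening: 0.0356
gripper_force: 30.0
```

```bash
python3 go.py 448 -72 80 -64 513 250 80 1.5
```

```text
t 9.22 tcp [447.4 -72.6  10.6] rpy [180.    0.  -64.1] q [ 16.  15. -42.   0. -33.  10.] F [-0.  -1.   2.7] open 35.6 g 30.0
[-0.03, -0.08, -6.94] [0.0, 0.0, -0.1] rows 1.7
[-26.15, -20.0, -6.95] [0.0, 0.0, -65.6] rows 9.2
```

>>> play_rows([
  [[0, 0, -2, 0, 0, 0, 0.2], [0, 0, -5, 0, 0, 0, 0.2], [0, 0, -7, 0, 0, 0, 0.2], [-2.5, -1.9, -7, 0, 0, -6, 0.2], [-5, -3.8, -7, 0, 0, -12, 0.2], [-7.5, -5.7, -7, 0, 0, -18, 0.2], [-10, -7.6, -7, 0, 0, -24, 0.2], [-12.5, -9.5, -7, 0, 0, -30, 0.2], [-15, -11.5, -7, 0, 0, -36, 0.2], [-17.5, -13.4, -7, 0, 0, -42, 0.2], [-20, -15.3, -7, 0, 0, -48, 0.2], [-22.5, -17.2, -7, 0, 0, -54, 0.2], [-25, -19.1, -7, 0, 0, -60, 0.2], [-26.2, -20, -7, 0, 0, -65.6, 0.2], [-26.2, -20, -7, 0, 0, -65.6, 0.2], [-26.2, -20, -7, 0, 0, -65.6, 0.2], [-26.2, -20, -7, 0, 0, -65.6, 0.2], [-26.2, -20, -7, 0, 0, -65.6, 0.2]],
])

```text
clock: 10.72
tool_pos: [0.5125, 0.2495, 0.0803]
orientation: [180.0, 0.0, 1.4]
force: [-0.5, -0.3, -1.9]
opening: 0.0356
gripper_force: 30.0
```

```bash
python3 go.py 513 250 18 1.5
```

```text
t 10.72 tcp [512.5 249.5  80.3] rpy [180.    0.    1.4] q [ 46.  19. -23.  -0. -48.  46.] F [-0.5 -0.3 -1.9] open 35.6 g 30.0
[0.05, -0.05, 6.23] [0.0, 0.0, -0.1] rows 1.5
```

>>> play_rows([
  [[0, 0, 2, 0, 0, 0, 0.2], [0, 0, 3.5, 0, 0, 0, 0.2], [0, 0, 4.5, 0, 0, 0, 0.2], [0, 0, 5.2, 0, 0, 0, 0.2], [0, 0, 5.8, 0, 0, 0, 0.2], [0, 0, 6.2, 0, 0, 0, 0.2], [0, 0, 6.3, 0, 0, 0, 0.2], [0, 0, 6.3, 0, 0, 0, 0.2], [0, 0, 6.3, 0, 0, 0, 0.2], [0, 0, 6.3, 0, 0, 0, 0.46], [0, 0, 6.3, 0, 0, 0, 0.46], [0, 0, 6.3, 0, 0, 0, 0.46], [0, 0, 6.3, 0, 0, 0, 0.46]],
])

```text
clock: 11.8
tool_pos: [0.5132, 0.2508, 0.018]
orientation: [-180.0, -0.0, 1.5]
force: [-0.5, 0.9, -0.4]
opening: 0.0399
gripper_force: 0.0
```

>>> play_rows([
  [[0, 0, -2, 0, 0, 0, 0.46], [0, 0, -5, 0, 0, 0, 0.46], [0, 0, -9, 0, 0, 0, 0.46], [2, 4, -9, 0, 0, 0, 0.9], [4, 8, -9, 0, 0, 0, 0.9], [5.3, 12, -9, 0, 0, 0, 0.9], [5.3, 13.5, -9, 0, 0, 0, 0.9], [5.3, 13.5, -9, 0, 0, 0, 0.9], [5.3, 13.5, -9, 0, 0, 0, 0.9], [5.3, 13.5, -9, 0, 0, 0, 0.9]],
])

```text
clock: 12.63
tool_pos: [0.5697, 0.1171, 0.1077]
orientation: [-180.0, -0.0, 1.5]
force: [-0.8, -0.3, 0.1]
opening: 0.0778
gripper_force: 0.0
```

```bash
python3 go.py 569.4 116.8 10 1.5; python3 - <<'E'
from m import *
s=shot('top','t4'); M=masks(s); cc(s,M['felt'],(182,260),26,.030,'large'); rc(s,M['obj']&~cv2.inRange(cv2.cvtColor(s['frame'],cv2.COLOR_RGB2HSV),(0,125,0),(179,255,255)),(220,260),40,.034,'long')
t=shot('side','s4'); cv2.imwrite('pics/t4c.png',np.hstack([cv2.resize(s['frame'][210:310,150:250,::-1],(400,400)),cv2.resize(t['frame'][240:440,160:360,::-1],(400,400))]))
E
```

```text
t 12.63 tcp [569.7 117.1 107.7] rpy [-180.    -0.     1.5] q [ 31.  18. -20.  -0. -52.  61.] F [-0.8 -0.3  0.1] open 77.8 g 0.0
[-0.03, 0.03, 9.77] [-0.0, -0.0, -0.0] rows 2.3Traceback (most recent call last):
  File "<stdin>", line 2, in <module>
  File "m.py", line 12, in cc
    P=np.float32(cast(s,blob(m,seed,rad),z)[:,:2]*1000); e=cv2.fitEllipse(P); print(n,'c',np.round(e[0],1),'d',np.round(e[1],1)); return e[0]
                        ~~~~^^^^^^^^^^^^
  File "h.py", line 17, in blob
    return max(cs,key=cv2.contourArea).reshape(-1,2)
           ~~~^^^^^^^^^^^^^^^^^^^^^^^^
ValueError: max() iterable argument is empty
```

The arm hides the tray here, so I will check it later. Next is the small wheel.

>>> play_rows([
  [[0, 0, 4, 0, 0, 0, 0.9], [0, 0, 7, 0, 0, 0, 0.9], [0, 0, 8.6, 0, 0, 0, 0.9], [0, 0, 9.4, 0, 0, 0, 0.9], [0, 0, 9.8, 0, 0, 0, 0.9], [0, 0, 9.8, 0, 0, 0, 0.9], [0, 0, 9.8, 0, 0, 0, 0.3], [0, 0, 9.8, 0, 0, 0, 0.3], [0, 0, 9.8, 0, 0, 0, 0.3], [0, 0, 9.8, 0, 0, 0, 0.3], [0, 0, 9.8, 0, 0, 0, 0.3], [0, 0, 9.8, 0, 0, 0, 0.3], [0, 0, 9.8, 0, 0, 0, 0.3], [0, 0, 9.8, 0, 0, 0, 0.3]],
])

```text
clock: 13.85
tool_pos: [0.5697, 0.1169, 0.0099]
orientation: [-180.0, -0.0, 1.5]
force: [-1.1, -1.5, 3.8]
opening: 0.0422
gripper_force: 30.0
```

```bash
python3 go.py 569 117 150 1.5 467 -252.5 150 -13 467 -252.5 100 -13
```

```text
t 13.85 tcp [569.7 116.9   9.9] rpy [-180.    -0.     1.5] q [ 31.  25. -25.   0. -40.  61.] F [-1.1 -1.5  3.8] open 42.2 g 30.0
[-0.06, -0.01, -14.01] [-0.0, -0.0, 0.0] rows 3.4
[-11.24, 36.66, -14.01] [-0.0, -0.0, 14.5] rows 9.8
[-11.24, 36.66, -9.01] [-0.0, -0.0, 14.5] rows 9.4
```

>>> play_rows([
  [[0, 0, -2, 0, 0, 0, 0.3], [0, 0, -5, 0, 0, 0, 0.3], [0, 0, -9, 0, 0, 0, 0.3], [0, 0, -13, 0, 0, 0, 0.3], [-1, 3.5, -14, 0, 0, 2, 0.3], [-2.1, 7, -14, 0, 0, 4, 0.3], [-3.3, 10.5, -14, 0, 0, 6, 0.3], [-4.3, 14, -14, 0, 0, 8, 0.3], [-5.4, 17.5, -14, 0, 0, 10, 0.3], [-6.5, 21, -14, 0, 0, 12, 0.3], [-7.6, 24.5, -14, 0, 0, 14, 0.3], [-8.7, 28, -14, 0, 0, 14.5, 0.3], [-9.8, 31.5, -13, 0, 0, 14.5, 0.3], [-10.7, 34.5, -11, 0, 0, 14.5, 0.3], [-11.2, 36.7, -9, 0, 0, 14.5, 0.3], [-11.2, 36.7, -9, 0, 0, 14.5, 0.3], [-11.2, 36.7, -9, 0, 0, 14.5, 0.3], [-11.2, 36.7, -9, 0, 0, 14.5, 0.3], [-11.2, 36.7, -9, 0, 0, 14.5, 0.3]],
])

```text
clock: 15.43
tool_pos: [0.4681, -0.2524, 0.1003]
orientation: [-180.0, -0.1, -12.9]
force: [0.1, 0.4, 0.4]
opening: 0.0428
gripper_force: 30.0
```

```bash
python3 go.py 467 -252.5 16.5 -13; python3 - <<'E'
from m import *
s=shot('top','t5'); M=masks(s); cc(s,M['felt'],(182,260),26,.030,'large')
t=shot('side','s5'); cv2.imwrite('pics/t5c.png',np.hstack([cv2.resize(s['frame'][210:310,150:250,::-1],(400,400)),cv2.resize(t['frame'][130:280,340:490,::-1],(400,400))]))
print(proj(t,[.467,-.2525,.04]))
E
```

```text
t 15.43 tcp [ 468.1 -252.4  100.3] rpy [-1.80e+02 -1.00e-01 -1.29e+01] q [ -7.  14. -27.   0. -49.  84.] F [0.1 0.4 0.4] open 42.8 g 30.0
[-0.12, 0.04, 8.38] [-0.0, -0.1, 0.1] rows 2.0
large c [513.4 326.4] d [56.5 58.3]
[[434.94847155 218.40288743]]
```

View pics/t5c.png

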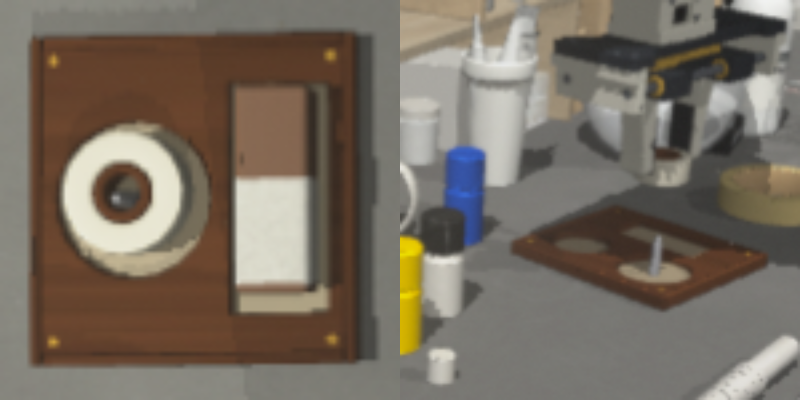

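The left crop shows the long bar flat in the bay at (275,185). The right crop shows the small wheel at (665,165), held above the post tip at (657,237).

```bash
python3 - <<'E'
from m import *
t=load('s5'); print('hub pred',proj(t,[.4681,-.2524,.1113]),'felt bottom pred',proj(t,[.4681,-.2524,.0903]))
f=t['frame']; h=cv2.cvtColor(f,cv2.COLOR_RGB2HSV)
m=cv2.inRange(h,(0,60,20),(18,255,150)); c=blob(m,(440,188),7); print('hub seen',c.min(0),c.max(0))
g=cv2.cvtColor(f,cv2.COLOR_RGB2GRAY)
print('post rows',[(r,g[r,428:446].tolist()) for r in (221,225,229)])
E
```

```text
hub pred [[437.70100503 186.76528273]] felt bottom pred [[436.72349616 196.22607541]]
hub seen [436 186] [444 189]
post rows [(221, [49, 50, 50, 51, 55, 59, 75, 118, 149, 136, 99, 88, 86, 87, 87, 86, 87, 87]), (225, [53, 53, 54, 52, 54, 56, 80, 120, 143, 118, 65, 50, 49, 48, 51, 53, 55, 64]), (229, [89, 88, 87, 87, 88, 94, 117, 141, 139, 130, 133, 137, 137, 126, 115, 96, 79, 70])]
```

>>> play_rows([
  [[-0.1, 0, 2, 0, 0, 0, 0.3], [-0.1, 0, 3.5, 0, 0, 0, 0.3], [-0.1, 0, 4.5, 0, 0, 0, 0.3], [-0.1, 0, 5.3, 0, 0, 0, 0.3], [-0.1, 0, 6, 0, 0, 0, 0.3], [-0.1, 0, 6.7, 0, 0, 0, 0.3], [-0.1, 0, 7.3, 0, 0, 0, 0.3], [-0.1, 0, 7.8, 0, 0, 0, 0.3], [-0.1, 0, 8.2, 0, 0, 0, 0.3], [-0.1, 0, 8.3, 0, 0, 0, 0.3], [-0.1, 0, 8.3, 0, 0, 0, 0.3], [-0.1, 0, 8.3, 0, 0, 0, 0.3]],
])

```text
clock: 16.53
tool_pos: [0.4665, -0.2527, 0.0167]
orientation: [180.0, -0.0, -13.0]
force: [0.4, 0.2, -0.2]
opening: 0.0425
gripper_force: 30.0
```

>>> play_rows([
  [[0, 0, 0, 0, 0, 0, 0.7], [0, 0, 0, 0, 0, 0, 0.7], [0, 0, 0, 0, 0, 0, 0.7], [0, 0, -2, 0, 0, 0, 0.7], [0, 0, -5, 0, 0, 0, 0.7], [0, 0, -9, 0, 0, 7, 0.7], [0, 0, -12, 0, 0, 14, 0.7], [1, -3, -15, 0, 0, 21, 0.7], [2.3, -6.5, -15, 0, 0, 28, 0.7], [3.6, -10, -15, 0, 0, 35, 0.7], [5, -13.5, -15, 0, 0, 42, 0.7], [6.3, -17, -15, 0, 0, 49, 0.7], [7.5, -20.5, -15, 0, 0, 56, 0.7], [8.8, -24, -15, 0, 0, 63, 0.7], [10, -27.5, -15, 0, 0, 70, 0.7], [11.3, -31, -15, 0, 0, 77, 0.7], [11.3, -31, -15, 0, 0, 84, 0.7], [11.3, -31, -15, 0, 0, 86.6, 0.7], [11.3, -31, -15, 0, 0, 86.6, 0.7], [11.3, -31, -15, 0, 0, 86.6, 0.7]],
])

```text
clock: 18.2
tool_pos: [0.6459, 0.0242, 0.1665]
orientation: [180.0, -0.0, -99.5]
force: [0.3, 0.8, -0.3]
opening: 0.0615
gripper_force: 0.0
```

```bash
python3 go.py 647 24 110 -99.6 647 24 13 -99.6; python3 - <<'E'
from m import *
s=shot('top','t6'); M=masks(s); cc(s,M['felt'],(480,286),22,.026,'small')
t=shot('side','s6'); cv2.imwrite('pics/t6c.png',np.hstack([cv2.resize(s['frame'][215:325,445:555,::-1],(400,400)),cv2.resize(t['frame'][100:300,240:440,::-1],(400,400))]))
E
```

```text
t 18.2 tcp [645.9  24.2 166.5] rpy [180.   -0.  -99.5] q [ 19.  20.  -8.  -0. -62. -29.] F [ 0.3  0.8 -0.3] open 61.5 g 0.0
[-0.0, -0.11, 5.65] [0.0, -0.0, 0.1] rows 1.4
[-0.0, -0.11, 15.35] [0.0, -0.0, 0.1] rows 3.7
small c [ 466.1 -250.2] d [40.5 41.2]
```

View pics/t6c.png

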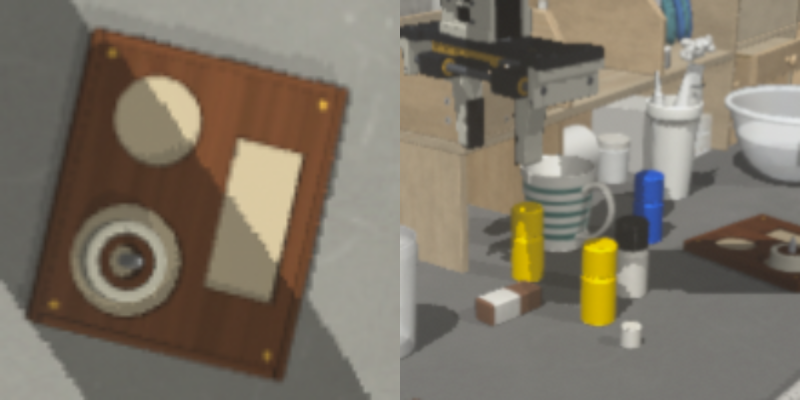

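The small wheel sits around its post (left crop (127,260)), and the gripper is over the short bar at right crop (508,303) with the yellow bottle beside it at (600,280).

>>> play_rows([
  [[0, -0.1, 4, 0, 0, 0, 0.7], [0, -0.1, 8, 0, 0, 0, 0.7], [0, -0.1, 10, 0, 0, 0, 0.7], [0, -0.1, 12, 0, 0, 0, 0.7], [0, -0.1, 13.5, 0, 0, 0, 0.7], [0, -0.1, 14.5, 0, 0, 0, 0.7], [0, -0.1, 15.2, 0, 0, 0, 0.7], [0, -0.1, 15.2, 0, 0, 0, 0.7], [0, -0.1, 15.2, 0, 0, 0, 0.1], [0, -0.1, 15.2, 0, 0, 0, 0.1], [0, -0.1, 15.2, 0, 0, 0, 0.1], [0, -0.1, 15.2, 0, 0, 0, 0.1], [0, -0.1, 15.2, 0, 0, 0, 0.1], [0, -0.1, 15.2, 0, 0, 0, 0.1], [0, -0.1, 15.2, 0, 0, 0, 0.1], [0, -0.1, 15.2, 0, 0, 0, 0.1]],
])

```text
clock: 19.63
tool_pos: [0.6472, 0.024, 0.015]
orientation: [-180.0, 0.0, -99.6]
force: [-1.7, 0.2, 3.4]
opening: 0.026
gripper_force: 30.0
```

```bash
python3 go.py 647 24 170 -99.6 481.4 -320.8 120 -13
```

```text
t 19.63 tcp [647.2  24.   15. ] rpy [-180.     0.   -99.6] q [ 19.  29. -16.   0. -44. -29.] F [-1.7  0.2  3.4] open 26.0 g 30.0
[-0.0, 0.01, -15.5] [-0.0, 0.0, 0.0] rows 3.7
[36.75, 10.61, -10.51] [-0.0, -0.0, -86.6] rows 12.1
```

>>> play_rows([
  [[0, 0, -2, 0, 0, 0, 0.1], [0, 0, -5, 0, 0, 0, 0.1], [0, 0, -9, 0, 0, 0, 0.1], [0, 0, -12, 0, 0, 0, 0.1], [1, 0.3, -14, 0, 0, -7, 0.1], [4, 1.1, -15, 0, 0, -14, 0.1], [7, 2, -15, 0, 0, -21, 0.1], [10, 2.9, -15, 0, 0, -28, 0.1], [13, 3.8, -15, 0, 0, -35, 0.1], [16.5, 4.8, -15, 0, 0, -42, 0.1], [20, 5.8, -15, 0, 0, -49, 0.1], [23.5, 6.8, -15, 0, 0, -56, 0.1], [27, 7.8, -15, 0, 0, -63, 0.1], [30.5, 8.8, -14, 0, 0, -70, 0.1], [34, 9.8, -12, 0, 0, -77, 0.1], [36.8, 10.6, -10.5, 0, 0, -84, 0.1], [36.8, 10.6, -10.5, 0, 0, -86.6, 0.1], [36.8, 10.6, -10.5, 0, 0, -86.6, 0.1], [36.8, 10.6, -10.5, 0, 0, -86.6, 0.1], [36.8, 10.6, -10.5, 0, 0, -86.6, 0.1]],
])

```text
clock: 21.3
tool_pos: [0.482, -0.321, 0.1201]
orientation: [180.0, -0.1, -13.1]
force: [0.0, -0.2, -0.6]
opening: 0.0259
gripper_force: 30.0
```

```bash
python3 go.py 481 -321.5 22 -13; python3 - <<'E'
from m import *
t=shot('side','s7'); cv2.imwrite('pics/s7c.png',cv2.resize(t['frame'][100:260,360:520,::-1],(560,560)))
E
```

```text
t 21.3 tcp [ 482.  -321.   120.1] rpy [ 1.80e+02 -1.00e-01 -1.31e+01] q [-14.  17. -20.   0. -53.  91.] F [ 0.  -0.2 -0.6] open 25.9 g 30.0
[-0.1, 0.07, 9.8] [0.0, -0.1, -0.1] rows 2.4
```

View pics/s7c.png

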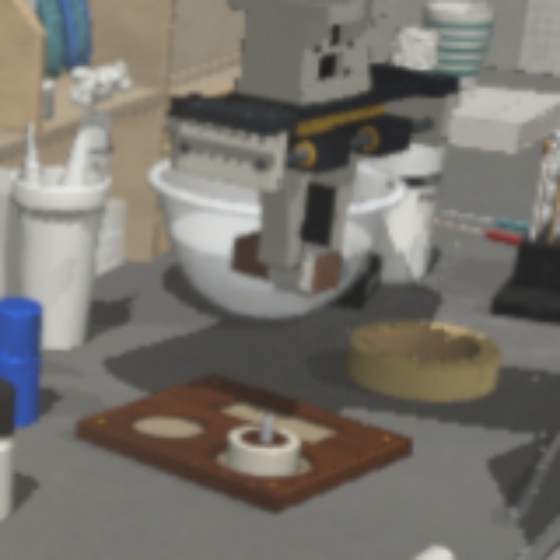

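The short bar is held level at (285,265) above the bay; the small wheel sits flat on its post at (265,450).

>>> play_rows([
  [[-0.1, 0.1, 3, 0, 0, 0, 0.1], [-0.1, 0.1, 6, 0, 0, 0, 0.1], [-0.1, 0.1, 7.5, 0, 0, 0, 0.1], [-0.1, 0.1, 8.5, 0, 0, 0, 0.1], [-0.1, 0.1, 9.2, 0, 0, 0, 0.1], [-0.1, 0.1, 9.6, 0, 0, 0, 0.1], [-0.1, 0.1, 9.8, 0, 0, 0, 0.1], [-0.1, 0.1, 9.8, 0, 0, 0, 0.1], [-0.1, 0.1, 9.8, 0, 0, 0, 0.1], [-0.1, 0.1, 9.8, 0, 0, 0, 0.1]],
])

```text
clock: 22.18
tool_pos: [0.4807, -0.3223, 0.0224]
orientation: [180.0, -0.1, -13.0]
force: [0.7, 0.6, -0.1]
opening: 0.0257
gripper_force: 30.0
```

>>> play_rows([
  [[0, 0, 0.12, 0, 0, 0, 0.1], [0, 0, 0.12, 0, 0, 0, 0.4], [0, 0, 0.12, 0, 0, 0, 0.4], [0, 0, 0.12, 0, 0, 0, 0.4], [0, 0, -1.5, 0, 0, 0, 0.4], [0, 0, -5, 0, 0, 0, 0.4], [0, 0, -9, 0, 0, 0, 0.4], [0, 0, -13, 0, 0, 0, 0.4], [0.6, -3.5, -14.8, 0, 0, 0, 0.6], [1.2, -7, -14.8, 0, 0, 0, 0.6], [1.9, -10.5, -14.8, 0, 0, 0, 0.6], [2.5, -14, -14.8, 0, 0, 0, 0.6], [3.2, -17.5, -14.8, 0, 0, 0, 0.6], [3.8, -21, -14.8, 0, 0, 0, 0.6], [4.3, -23.9, -14.8, 0, 0, 0, 0.6], [4.3, -23.9, -14.8, 0, 0, 0, 0.6], [4.3, -23.9, -14.8, 0, 0, 0, 0.6], [4.3, -23.9, -14.8, 0, 0, 0, 0.6]],
])

```text
clock: 23.68
tool_pos: [0.5754, -0.0988, 0.1694]
orientation: [180.0, 0.0, -12.9]
force: [-0.0, -0.9, -0.6]
opening: 0.0526
gripper_force: 0.0
```

```bash
python3 go.py 576 -99 32 -13; python3 - <<'E'
from m import *
s=shot('top','t8'); t=shot('side','s8'); cv2.imwrite('pics/t8c.png',np.hstack([cv2.resize(s['frame'][215:325,445:555,::-1],(400,400)),cv2.resize(t['frame'][90:270,270:450,::-1],(400,400))]))
a=proj(t,[[.576,-.099,.015],[.576,-.099,.072]]);print(a)
h=cv2.cvtColor(t['frame'],cv2.COLOR_RGB2HSV); m=cv2.inRange(h,(0,0,0),(179,90,65)); c=blob(m,(356,215),12); print('cap',c.min(0),c.max(0))
E
```

```text
t 23.68 tcp [575.4 -98.8 169.4] rpy [180.    0.  -12.9] q [  9.  15. -16.  -0. -60.  68.] F [-0.  -0.9 -0.6] open 52.6 g 0.0
[0.07, 0.01, 13.74] [0.0, 0.0, 0.1] rows 3.3
[[353.90211293 239.69766581]
 [354.8438469  214.02316847]]
cap [347 208] [363 224]
```

View pics/t8c.png

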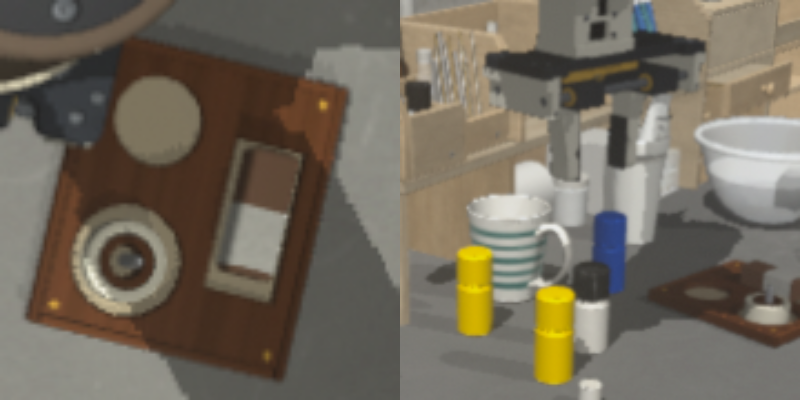

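The short bar lies flat in its bay (left crop (260,215)), and the white bottle at right crop (592,310) agrees with the top-view fix. Next I descend on the bottle.

>>> play_rows([
  [[0.1, 0, 3, 0, 0, 0, 0.6], [0.1, 0, 6, 0, 0, 0, 0.6], [0.1, 0, 8, 0, 0, 0, 0.6], [0.1, 0, 10, 0, 0, 0, 0.6], [0.1, 0, 12, 0, 0, 0, 0.6], [0.1, 0, 13.2, 0, 0, 0, 0.6], [0.1, 0, 13.5, 0, 0, 0, 0.6], [0.1, 0, 13.5, 0, 0, 0, 0.6], [0.1, 0, 13.5, 0, 0, 0, 0.2], [0.1, 0, 13.5, 0, 0, 0, 0.2], [0.1, 0, 13.5, 0, 0, 0, 0.2], [0.1, 0, 13.5, 0, 0, 0, 0.2], [0.1, 0, 13.5, 0, 0, 0, 0.2], [0.1, 0, 13.5, 0, 0, 0, 0.2]],
])

```text
clock: 24.95
tool_pos: [0.5773, -0.0992, 0.0356]
orientation: [-180.0, -0.1, -13.0]
force: [-1.0, -0.5, 6.6]
opening: 0.0344
gripper_force: 30.0
```

```bash
python3 go.py 576 -99 150 -13 542 -270 150 -13 542 -270 100 -13
```

```text
t 24.95 tcp [577.3 -99.2  35.6] rpy [-1.8e+02 -1.0e-01 -1.3e+01] q [  9.  23. -24.   0. -43.  68.] F [-1.  -0.5  6.6] open 34.4 g 30.0
[-0.12, 0.01, -11.44] [-0.0, -0.1, 0.0] rows 2.7
[0.4, 17.44, -11.44] [-0.0, -0.1, 0.0] rows 5.0
[0.39, 17.44, -6.44] [-0.0, -0.1, 0.0] rows 4.5
```

>>> play_rows([
  [[0, 0, -1.5, 0, 0, 0, 0.2], [0, 0, -4, 0, 0, 0, 0.2], [0, 0, -6.4, 0, 0, 0, 0.2], [0.1, 3, -6.4, 0, 0, 0, 0.2], [0.2, 6, -6.4, 0, 0, 0, 0.2], [0.3, 9, -6.4, 0, 0, 0, 0.2], [0.4, 12, -6.4, 0, 0, 0, 0.2], [0.4, 15, -6.4, 0, 0, 0, 0.2], [0.5, 17, -6.4, 0, 0, 0, 0.2], [0.5, 17.4, -6.4, 0, 0, 0, 0.2], [0.5, 17.4, -6.4, 0, 0, 0, 0.2], [0.5, 17.4, -6.4, 0, 0, 0, 0.2], [0.5, 17.4, -6.4, 0, 0, 0, 0.2]],
])

```text
clock: 26.03
tool_pos: [0.5427, -0.2689, 0.0985]
orientation: [-180.0, 0.0, -12.9]
force: [-0.2, 0.5, -0.6]
opening: 0.0347
gripper_force: 30.0
```

```bash
python3 go.py 543 -270 41.6 -13; python3 - <<'E'
from m import *
t=shot('side','s9'); print('bottle base pred',proj(t,[.542,-.27,.066])); f=t['frame'];h=cv2.cvtColor(f,cv2.COLOR_RGB2HSV)
cv2.imwrite('pics/s9c.png',cv2.resize(f[110:260,360:510,::-1],(600,600)))
E
```

```text
t 26.03 tcp [ 542.7 -268.9   98.5] rpy [-180.     0.   -12.9] q [ -8.  20. -18.  -0. -52.  85.] F [-0.2  0.5 -0.6] open 34.7 g 30.0
[0.06, 0.1, 5.69] [-0.0, 0.0, 0.1] rows 1.4
bottle base pred [[408.28388289 198.08123947]]
```

View pics/s9c.png

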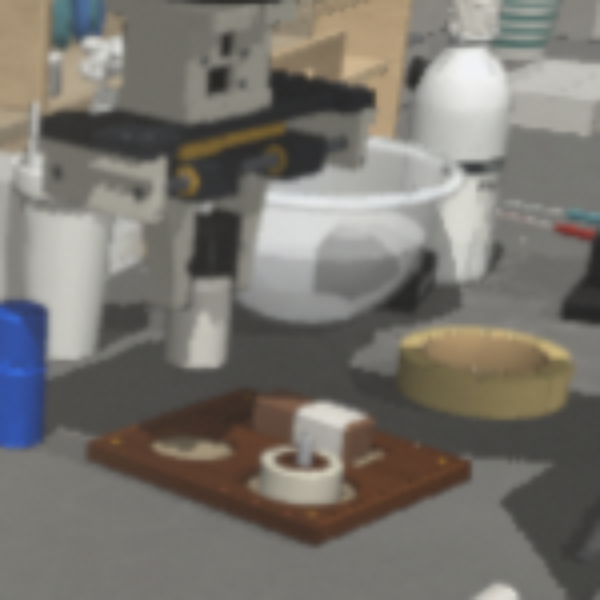

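The bottle is upright at (198,325), above the well at (190,447).

>>> play_rows([
  [[0, 0.1, 1.5, 0, 0, 0, 0.2], [0, 0.1, 3, 0, 0, 0, 0.2], [0, 0.1, 4, 0, 0, 0, 0.2], [0, 0.1, 4.8, 0, 0, 0, 0.2], [0, 0.1, 5.3, 0, 0, 0, 0.2], [0, 0.1, 5.5, 0, 0, 0, 0.2], [0, 0.1, 5.6, 0, 0, 0, 0.2], [0, 0.1, 5.6, 0, 0, 0, 0.2], [0, 0.1, 5.6, 0, 0, 0, 0.2], [0, 0.1, 5.6, 0, 0, 0, 0.2]],
])

```text
clock: 26.92
tool_pos: [0.5426, -0.2708, 0.0431]
orientation: [-180.0, -0.1, -13.0]
force: [0.1, 0.4, -0.3]
opening: 0.0345
gripper_force: 30.0
```

>>> play_rows([
  [[0, 0, 0.1, 0, 0, 0, 0.2], [0, 0, 0.15, 0, 0, 0, 0.2], [0, 0, 0.15, 0, 0, 0, 0.2], [0, 0, 0.15, 0, 0, 0, 0.6], [0, 0, 0.15, 0, 0, 0, 0.6], [0, 0, 0.15, 0, 0, 0, 0.6], [0, 0, 0.15, 0, 0, 0, 0.6], [0, 0, -1, 0, 0, 0, 0.6], [0, 0, -3, 0, 0, 0, 0.6], [0, 0, -6, 0, 0, 0, 0.6], [0, 0, -10, 0, 0, 0, 0.6], [-2, -3, -12, 0, 0, 0, 0.6], [-4, -7, -12, 0, 0, 0, 0.6], [-7, -10, -12, 0, 0, 0, 0.6], [-10, -13, -12, 0, 0, 0, 0.6], [-10, -17, -12, 0, 0, 0, 0.6], [-10, -21, -12, 0, 0, 0, 0.6], [-10, -24, -12, 0, 0, 0, 0.6], [-10, -24, -12, 0, 0, 0, 0.6], [-10, -24, -12, 0, 0, 0, 0.6]],
])

```text
clock: 28.58
tool_pos: [0.4991, -0.0128, 0.1634]
orientation: [-180.0, -0.0, -12.8]
force: [0.1, -0.2, 0.4]
opening: 0.0523
gripper_force: 0.0
```

```bash
python3 go.py; python3 - <<'E'
from m import *
s=shot('top','t10'); t=shot('side','s10'); cv2.imwrite('pics/t10c.png',np.hstack([cv2.resize(s['frame'][140:330,140:560,::-1],(800,362))[:,:],]))
a=cv2.imread('pics/t10c.png'); b=cv2.resize(t['frame'][170:400,160:500,::-1],(800,541))
cv2.imwrite('pics/t10d.png',np.vstack([cv2.resize(a,(530,240)),cv2.resize(b,(530,358))]))
E
```

```text
t 28.58 tcp [499.1 -12.8 163.4] rpy [-180.    -0.   -12.8] q [ 21.   7. -26.   0. -57.  56.] F [ 0.1 -0.2  0.4] open 52.3 g 0.0
```

View pics/t10d.png

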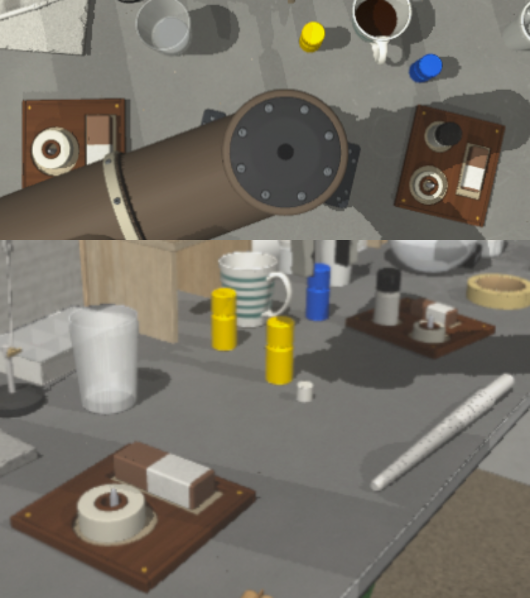

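Everything is in its recess: wheel at (110,505) and long bar at (165,475) below left, and bottle at (387,297), small wheel at (430,330) and short bar at (440,315) upper right. The jar and mug are untouched.

```bash
python3 -c "
from h import *
print(close_job())"
```

```text
the job is handed in; nothing more can be done
None
```

The job is handed in at about 29 s of robot time: all five pieces sit in their recesses in the last pictures, and the jar glass and mug were left where they stood.

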